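# Open the safety cap of the cleaner bottle

## Robot

A 6-joint arm with a two-finger parallel gripper is mounted at the origin on a cart in front of the work surface, level with it; the furniture and walls round the work are solid. World frame = base frame: x ahead of the robot, y to its left, z up, the work surface at z = 0. Lengths are in mm, angles in rad, forces in N, time in s.
With the tool pointing down it reaches from about 275 to 1000 mm from the base axis. Payload 8.4 kg.
Tool frame: the origin (TCP) lies midway between the tips of the shut fingers; the grasp point (between the pads) lies grip_depth behind it (grip_depth is the distance from the TCP to the grasp point, in mm); z points along the fingers, y is the line along which they close (so a half turn about z gives the same grasp; the last joint's range is limited). The gripper opens to 85 mm and grips with 20 to 120 N. Pads are 22 mm wide; open, the fingers measure 114 mm over their backs; the gripper's body (76 mm by 85 mm) begins 54 mm behind the grasp point. The pads swing forward as they close: fully open they stand 13 mm farther back than shut.
Start: joints at [-1.184, 0.353, 1.633, -0, 1.155, -0.002], TCP at [236.923, -578.356, 231.281] pointing down, gripper open.
Joint ranges: [-2.63, 2.63], [-0.92, 2.1], [0.06, 2.66], [-1.3, 4.44], [0, 2.69], [-3.02, 3.02]. Speed limits (rad/s): [2.22, 2.22, 2.79, 3.14, 3.14, 3.14].

## Interface

Orientations are given as [roll, pitch, yaw] about the fixed x, y, z axes, in that order (R = Rz(yaw) Ry(pitch) Rx(roll)).
In Python, from rig import * gives the robot as it stands.
- The arm moves only by the shell command python3 -m creep 'ROWS' [FORCE]. ROWS is JSON, a list of rows, each an object of numbers: "x", "y", "z": the shift along the tool's x, y, z in mm; "rx", "ry", "rz": the turn, a rotation vector about the tool's x, y, z in rad; "hand": the finger opening in mm, from 0 to 85.4. A call has 1 to 20 rows; each row shifts and turns the commanded pose from where the row before left it, along the tool's axes as they then stand; what a row does not reach is not made up. A row lasts 1/8 s, in which the tool goes at most 62.5 mm and 10.7 degrees, less where a joint would pass 70% of its speed; a pose out of reach is approached as far as the arm can. A call with a gripper value outside its range is refused whole. The fingers move at their own pace and stop on an object; FORCE is the grip in N (left out, the last holds). Time passes only in rows, so rows that do not move let the fingers close. It gives the time, the measured TCP pose, the force, the opening and the grip force at its end, in the units of the state.
- sense(): the state, without advancing time (a new reading comes with each control period).
- grab_frame(name): name is "side" or "top" or "wrist"; returns the picture (400x640x3 uint8, red, green, blue); there is no depth.
- get_calibration(name): a dict with "K" (3x3 intrinsics, pixels), "R" (3x3) and "t" (3): a world point X has camera coordinates R X + t. Camera axes: x right, y down, z forward; pixel columns grow to the right and rows downward; lengths in mm; the calibration is good to about 2 mm. A picture is of the moment at which its call begins: read the wrist's pose just before it. get_calibration takes no time and is no camera call; for the wrist camera it gives the pose at the moment of the call.
- sign_off(): hands the job in; it is judged then, once.
The state is a dict: "clock": time; "qpos": joint angles; "qvel": joint speeds; "joint_efforts": joint torques, N m; "eef_pos": TCP position; "tcp_rot": TCP orientation; "contact_force": force on the tool from outside, world axes, zero at the start; "wrist_torque": the same for the moment, N m; "opening": opening from 0.0 (shut) to 1.0 (fully open); "grasp_force": force on a finger pad.
Only numpy, scipy, OpenCV 4.12 (cv2) and the standard library are available. Lean on these libraries where they do the work, as an engineer would, in place of code of your own. Each camera call takes 0.05 s, during which the arm holds its last target. There are 200 camera calls.

## Task

Open the blue cleaner bottle for dosing: press its red push-and-turn safety cap down, twist it anticlockwise while it is pressed until it comes free (about a fifth of a turn), and lift it off. Finish while holding the cap still and level in the gripper, straight above the bottle's mouth, about 8 cm higher than it sat. Leave the white bottle with the green cap untouched and do not knock the other things about.

Things in the scene. Friction and masses are not known exactly. Their poses are not given: they have to be found in the camera images.
- cleaner: blue round bottle, 72 mm diameter, clamped in a steel holder with a 110 x 110 x 6 mm foot; bottle and holder are fixed to the worktop and cannot move. Origin: centre of the foot's underside, z up along the bottle's axis. The blue shoulder ends 111 mm above the origin, above it a white neck 26 mm in diameter. It stands either right or left of the potato cutter
- mouth (a point): centre of the top of the cleaner bottle's neck, 151 mm above the bottle's origin, on its axis
- cap: red round safety cap, 52 mm outside diameter, 30 mm high, ribbed side, white arrow on top; loose, about 30 g, locked on the cleaner bottle. Origin: centre of its underside, z up, x along the bottle's x when closed. Closed, its underside is 133 mm and its top 163 mm above the bottle's origin, leaving 22 mm of bare neck between it and the blue shoulder
- cap_top (a point): centre of the cap's top. Lugs inside lock the cap: as it sits it neither lifts nor turns (5 degrees of play). Pushed down at least 4.5 mm (6.5 is good, hard stop at 8) it turns anticlockwise seen from above; keep it down for the first 45 degrees. From 64 to 82 degrees (75 is good, end stop near 82) it is free and lifts straight up, clear of the neck after 20 mm
- seal (a joint): spring-loaded seal in the bottle's mouth that pushes the cap up: travel downward in m. About 0.0015 with the cap closed, 0.008 with it pushed down by 6.5 mm, 0 with it off. It pushes with about 5 N when closed and 10 N at 6.5 mm (0.7 N per mm)
- rinse: white round bottle with a green cap in the same kind of holder, of the same size and outline (163 mm high, foot 110 x 110 mm), fixed; to be left alone. Origin: centre of the foot's underside. It stands on the other side of the potato cutter
- chip_cutter: white potato cutter standing between the two places, fixed; it covers x = 0.49 to 0.84 and y = -0.06 to 0.12; its front part is 0.14 high, its rear frame 0.18, and its upright lever with a black grip (x = 0.76 to 0.84) reaches 0.37 above the worktop: keep clear of it when passing from side to side
- garlic: head of garlic, 50 mm, loose, bystander; origin under its centre
- ramekin_1: white ramekin, 69 mm diameter, 34 mm high, loose, bystander; origin under its centre
- ramekin_2: brown ramekin, 69 mm diameter, 34 mm high, loose, bystander; origin under its centre
Things that resemble listed ones, but are neither listed nor needed, are in the scene too. What is meant by the cap is not yellow, and is the smaller of those in its own colour.

How it is judged (in metres and radians):
On the way, in this order (a step that is already met when the one before it is completed fails the run):
1. the cap is pressed down on the bottle, still unturned (value of joint seal above 0.005 m and z of cap in the frame of mouth below -0.021 m and angle between the x axis of cap and the x axis of cleaner, either way round below 0.35 rad), for 0.05 s.
2. the cap is turned to where it is free, still on the neck (angle between the x axis of cap and the x axis of cleaner, either way round above 1 rad and z of cap in the frame of mouth below -0.01 m and horizontal distance between cap and mouth below 0.006 m), for 0.05 s.
At the end, for the whole second after the job is handed in: the cap is held by the fingers (over 1 N), touches nothing of the bottle, its underside is 30 to 120 mm above the top of the neck (48 to 138 mm above where it sat), its centre within 30 mm of the neck's axis, tilted less than 0.3 rad, slower than 0.03 m/s, and the sprung seal is fully up (z of cap in the frame of mouth between 0.03 and 0.12 m and horizontal distance between cap and mouth below 0.03 m and angle between cap's own z axis and vertical below 0.3 rad and contact force between cap and the fingers above 1 N and contact force between cap and cleaner below 0.1 N and linear speed of cap below 0.03 m/s and value of joint seal below 0.001 m); the arm keeps its last pose, push and grip.
It fails at once if the white bottle with the green cap is touched (contact force between rinse and the fingers above 1 N or contact force between rinse and the arm above 1 N).
It fails at once if a loose bystander is shifted by more than 30 mm (distance of any of garlic, ramekin_1, ramekin_2 from where it was at the start of the episode above 0.03 m).
It also fails if it takes over 38 s, if anything falls off the work surface, if the arm or the gripper's body presses on something with over 40 N, if the wrist force passes 120 N, or if a joint passes its speed limit or range.

## Working session

There is one attempt and no reset: what is moved stays moved. The work goes in short steps, Python scripts to look and compute and a shell command to move; the robot and the scene stay as the last step left them, time stands still between calls to the robot, and variables do not carry over. Pictures are saved under pics/ and viewed, at most 10 in all, crops included, and the job is handed in when it is done.

```bash
mkdir -p pics; python3 - <<'E'
from rig import *
import cv2,numpy as np
s=sense();print(s)
for n in("top","side"):
    im=grab_frame(n);cv2.imwrite(f"pics/{n}0.png",im[:,:,::-1]);c=get_calibration(n);print(n,c)
    a=im[:,:,::-1];h=cv2.cvtColor(a,cv2.COLOR_BGR2HSV)
    for nm,m in(("red",((h[...,0]<8)|(h[...,0]>172))&(h[...,1]>140)&(h[...,2]>70)),("blue",(h[...,0]>95)&(h[...,0]<130)&(h[...,1]>120)&(h[...,2]>50))):
        k,l,st,ce=cv2.connectedComponentsWithStats(m.astype(np.uint8))
        for i in range(1,k):
            if st[i,4]>40:print(n,nm,st[i],ce[i].round(1))
E
```

```text
{'clock': 0.0, 'qpos': array([-1.18436891e+00,  3.53655385e-01,  1.63416263e+00,  1.76777744e-05,
        1.15519856e+00, -2.40381118e-03]), 'qvel': array([ 0.00043371,  0.00024666,  0.000783  , -0.00102359,  0.00031913,
       -0.00160668]), 'joint_efforts': array([ 2.10607104e-03, -6.05226374e+01, -3.42069268e+01,  1.55450116e-04,
        9.05500841e-03,  1.50751953e-05]), 'eef_pos': array([ 236.7590395 , -577.88751824,  230.54497336]), 'tcp_rot': array([-3.14016878e+00, -1.95855563e-05,  3.88824065e-01]), 'contact_force': array([-0.03378273,  0.68955931, -0.5202954 ]), 'wrist_torque': array([ 0.01309604, -0.02759938,  0.01254814]), 'grasp_force': 0.0, 'opening': 1.0005503667255689}
top {'K': array([[461.36520565,   0.        , 315.41845911],
       [  0.        , 461.36520565, 197.76340495],
       [  0.        ,   0.        ,   1.        ]]), 'R': array([[-0.02227254, -0.99967814, -0.01214707],
       [-0.99109582,  0.02367346, -0.1310292 ],
       [ 0.13127459,  0.00912056, -0.99130409]]), 't': array([  73.11511166,  557.86451146, 1213.779182  ])}
top red [393  42  22  21 328] [
[... 181 characters left out ...]
 263.5]
top blue [241 196  25  25 187] [256.8 211.2]
side {'K': array([[366.13089091,   0.        , 318.3651342 ],
       [  0.        , 366.13089091, 197.98967652],
       [  0.        ,   0.        ,   1.        ]]), 'R': array([[-0.9988912 , -0.04462954, -0.01498576],
       [-0.01617932,  0.62435812, -0.78097066],
       [ 0.04421084, -0.77986226, -0.6243879 ]]), 't': array([ 563.73425683,   72.58367903, 1097.03436511])}
side red [204 143  18  43 189] [212.5 161.4]
side red [317 226  22  23 376] [327.  237.3]
side red [369 230  25  26 472] [381.3 243.2]
side red [156 293  13  19 149] [161.7 301.3]
side blue [314 247  28  19 364] [327.2 256.5]
side blue [315 277  17  10  86] [323.6 282.6]
```

View pics/top0.png

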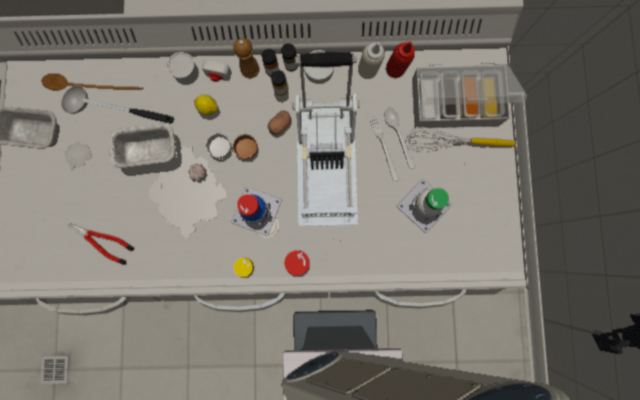

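View pics/side0.png

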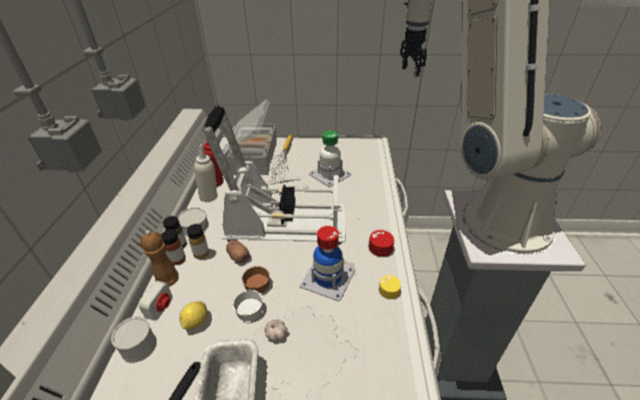

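```bash
cat > h.py <<'E'
from rig import *
import cv2,numpy as np
def ray(n,u,v,c=None):
    c=c or get_calibration(n);K,R,t=[np.array(c[k]) for k in "KRt"]
    return -R.T@t, R.T@np.linalg.inv(K)@np.array([u,v,1.])
def onz(n,u,v,z,c=None):
    o,d=ray(n,u,v,c);return o+d*(z-o[2])/d[2]
def px(n,X,c=None):
    c=c or get_calibration(n);p=np.array(c["K"])@(np.array(c["R"])@np.array(X)+c["t"]);return p[:2]/p[2]
E
python3 - <<'E'
from h import *
for p in((248.1,204.1),(295.9,263.5),(403.5,52.7)):print("top",p,onz("top",*p,160).round(1))
for p in((327,237.3),(381.3,243.2)):print("side",p,onz("side",*p,155).round(1))
a=cv2.imread("pics/top0.png")[150:300,200:350];b=cv2.imread("pics/side0.png")[180:330,270:420]
cv2.imwrite("pics/crop0.png",np.hstack([cv2.resize(x,(400,400),interpolation=2) for x in(a,b)]))
E
```

```text
top (248.1, 204.1) [531.5 223.8 160. ]
top (295.9, 263.5) [385.2 109.4 160. ]
top (403.5, 52.7) [ 909.7 -173.1  160. ]
side (327, 237.3) [531.7 235.8 155. ]
side (381.3, 243.2) [409.3 250.9 155. ]
```

View pics/crop0.png

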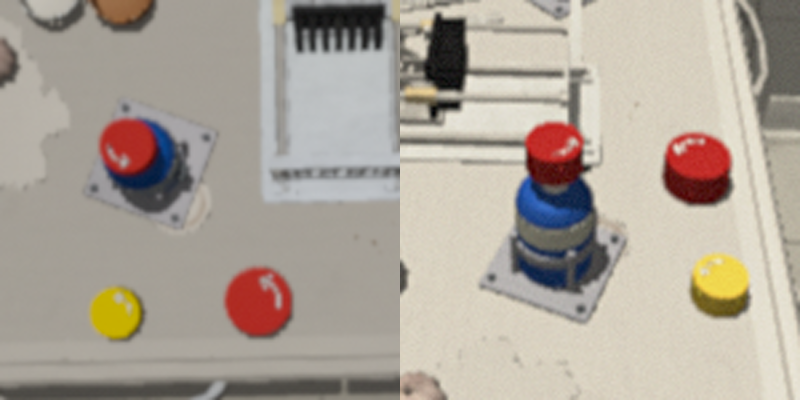

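The top view shows two red round candidates. One is the cap on the blue bottle at (248,204), and the other is a larger loose lid at (296,263). There is also a yellow lid at (244,267) and a red squeeze bottle at (403,52). The side view shows the same cap at (327,237) and the loose lid at (381,243). The crop confirms that the smaller red cap, sitting on the blue bottle, is the one meant. It is at about (531,228), left of the cutter, with the rinse bottle on the right. Both views agree to about 1 cm.

```bash
python3 -m creep '[{"x":36,"y":-39.6,"z":-25},{"x":36,"y":-39.6,"z":-25},{"x":36,"y":-39.6,"z":-25},{"x":36,"y":-39.6,"z":-25},{"x":36,"y":-39.6},{"x":36,"y":-39.6},{"x":36,"y":-39.6},{"x":36,"y":-39.6},{"x":36,"y":-39.6},{"x":36,"y":-39.6},{"x":36,"y":-39.6},{"x":36,"y":-39.6},{"x":36,"y":-39.6},{"x":36,"y":-39.6},{"x":36,"y":-39.6},{"x":36,"y":-39.6},{}]' 60
python3 - <<'E'
from h import *
s=sense();print(s["clock"],s["eef_pos"],s["tcp_rot"],s["qpos"],s["contact_force"]);print("gd",globals().get("grip_depth"))
c=get_calibration("wrist");im=grab_frame("wrist")[:,:,::-1];cv2.imwrite("pics/w1.png",im);np.savez("w1.npz",K=c["K"],R=c["R"],t=c["t"])
h=cv2.cvtColor(im,cv2.COLOR_BGR2HSV);m=(((h[...,0]<8)|(h[...,0]>172))&(h[...,1]>140)&(h[...,2]>60)).astype(np.uint8)
k,l,st,ce=cv2.connectedComponentsWithStats(m)
for i in range(1,k):
    if st[i,4]>100:print(st[i],ce[i].round(1),onz("wrist",*ce[i],163,c).round(1))
print("cam",ray("wrist",0,0,c)[0].round(1),px("wrist",[531,228,163],c))
E
```

```text
0.1 [ 236.75781007 -577.94013815  230.63005083] [-3.14030709e+00 -4.28461862e-05  3.88766888e-01] [-1.18441544e+00  3.53579009e-01  1.63407528e+00  4.34794172e-05
  1.15522402e+00 -2.40360757e-03] [-0.49204788 -0.01767797  0.4293335 ]
gd 18.700000000000003
cam [ 306.6 -549.2  373.2] [-3500.57538654 -3062.55533017]schema error: expected keys x, y, z, rx, ry, rz, hand
```

View pics/w1.png

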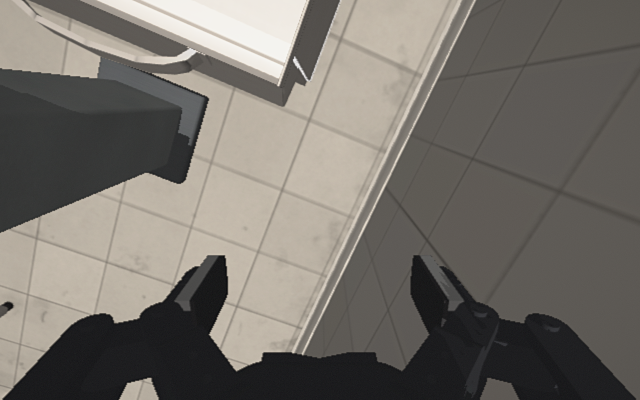

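The call was refused because every key is required in each row, so the arm hasn't moved. The wrist picture shows only the floor and the open fingers. I'll send the move again with all the keys.

```bash
python3 -m creep '[{"x":36,"y":-39.6,"z":-25,"rx":0,"ry":0,"rz":0,"hand":85},{"x":36,"y":-39.6,"z":-25,"rx":0,"ry":0,"rz":0,"hand":85},{"x":36,"y":-39.6,"z":-25,"rx":0,"ry":0,"rz":0,"hand":85},{"x":36,"y":-39.6,"z":-25,"rx":0,"ry":0,"rz":0,"hand":85},{"x":36,"y":-39.6,"z":0,"rx":0,"ry":0,"rz":0,"hand":85},{"x":36,"y":-39.6,"z":0,"rx":0,"ry":0,"rz":0,"hand":85},{"x":36,"y":-39.6,"z":0,"rx":0,"ry":0,"rz":0,"hand":85},{"x":36,"y":-39.6,"z":0,"rx":0,"ry":0,"rz":0,"hand":85},{"x":36,"y":-39.6,"z":0,"rx":0,"ry":0,"rz":0,"hand":85},{"x":36,"y":-39.6,"z":0,"rx":0,"ry":0,"rz":0,"hand":85},{"x":36,"y":-39.6,"z":0,"rx":0,"ry":0,"rz":0,"hand":85},{"x":36,"y":-39.6,"z":0,"rx":0,"ry":0,"rz":0,"hand":85},{"x":36,"y":-39.6,"z":0,"rx":0,"ry":0,"rz":0,"hand":85},{"x":36,"y":-39.6,"z":0,"rx":0,"ry":0,"rz":0,"hand":85},{"x":36,"y":-39.6,"z":0,"rx":0,"ry":0,"rz":0,"hand":85},{"x":36,"y":-39.6,"z":0,"rx":0,"ry":0,"rz":0,"hand":85},{"x":0,"y":0,"z":0,"rx":0,"ry":0,"rz":0,"hand":85}]' 60
cat > look.py <<'E'
from h import *
import sys
s=sense();print({k:np.round(s[k],3) for k in("clock","eef_pos","tcp_rot","qpos","contact_force")})
c=get_calibration("wrist");im=grab_frame("wrist")[:,:,::-1];cv2.imwrite(f"pics/{sys.argv[1]}.png",im)
h=cv2.cvtColor(im,cv2.COLOR_BGR2HSV);m=(((h[...,0]<8)|(h[...,0]>172))&(h[...,1]>140)&(h[...,2]>60)).astype(np.uint8)
k,l,st,ce=cv2.connectedComponentsWithStats(cv2.morphologyEx(m,cv2.MORPH_CLOSE,np.ones((9,9))))
T=np.array(s["eef_pos"]);y=s["tcp_rot"][2]
for i in range(1,k):
    if st[i,4]>300:
        X=onz("wrist",*ce[i],158,c);d=(X-T);print(st[i],ce[i].round(1),"world",X.round(1),"tool dx,dy",(d[0]*np.cos(y)+d[1]*np.sin(y)).round(1),(d[0]*np.sin(y)-d[1]*np.cos(y)).round(1))
print("cam",ray("wrist",0,0,c)[0].round(1),"f",c["K"][0,0])
E
python3 look.py w2
```

```text
clock: 2.28
eef_pos: [530.2, 229.3, 330.4]
tcp_rot: [-3.141, 0.001, 0.392]
contact_force: [-0.9, -1.0, -0.7]
opening: 0.992
grasp_force: 0.0
{'clock': np.float64(2.275), 'eef_pos': array([530.232, 229.307, 330.445]), 'tcp_rot': array([-3.141e+00,  1.000e-03,  3.920e-01]), 'qpos': array([4.050e-01, 2.000e-01, 1.618e+00, 1.000e-03, 1.324e+00, 1.584e+00]), 'contact_force': array([-0.868, -0.991, -0.733])}
[   0   58   74   82 1795] [27.1 97.4] world [496.9 516.8 158. ] tool dx,dy 78.9 -278.4
[ 296  150   51   53 2038] [320.9 176.5] world [532.3 228.1 158. ] tool dx,dy 1.4 1.9
[ 329  241   44   48 1574] [350.6 265.2] world [450.6 158.  158. ] tool dx,dy -100.8 35.5
cam [600.  258.5 473. ] f 314.2935508723951
```

View pics/w2.png

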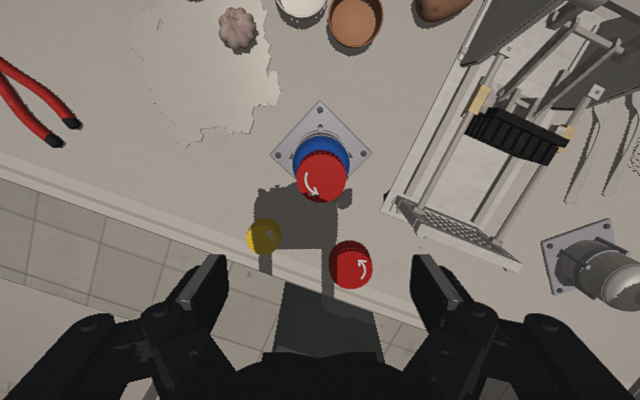

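The wrist view shows the cap at (321,176). It is 51 px wide, which is about 50 mm and matches. The foot corners are at about (271,154), (372,153) and (320,101), the garlic and ramekins are well clear, and the loose large red lid is at (350,265). I'll go lower and look again, checking against the foot's centre.

```bash
python3 -m creep '[{"x":1.4,"y":1.9,"z":35,"rx":0,"ry":0,"rz":0,"hand":85},{"x":0,"y":0,"z":45,"rx":0,"ry":0,"rz":0,"hand":85},{"x":0,"y":0,"z":20,"rx":0,"ry":0,"rz":0,"hand":85},{"x":0,"y":0,"z":0,"rx":0,"ry":0,"rz":0,"hand":85}]' 60
python3 look.py w3; python3 - <<'E'
from h import *
# foot centre from w2 (pose known: shift of the present camera by the motion made)
im=cv2.imread("pics/w3.png");h=cv2.cvtColor(im,cv2.COLOR_BGR2HSV)
m=(((h[...,0]<8)|(h[...,0]>172))&(h[...,1]>140)&(h[...,2]>60)).astype(np.uint8)
k,l,st,ce=cv2.connectedComponentsWithStats(cv2.morphologyEx(m,cv2.MORPH_CLOSE,np.ones((9,9))))
i=1+np.argmin(np.hypot(*(ce[1:]-[320,200]).T));x,y,w,hh,a=st[i];print(st[i])
c=get_calibration("wrist")
# lowest (near) edge and left/right extents of the top rim
for p in((x,y+hh/2),(x+w-1,y+hh/2),(x+w/2,y+hh-.5),(x+w/2,y)):print(p,onz("wrist",*p,163,c).round(1))
E
```

```text
clock: 2.82
eef_pos: [530.5, 223.5, 229.9]
tcp_rot: [3.141, 0.004, 0.388]
contact_force: [0.6, 0.5, -0.1]
opening: 0.992
grasp_force: 0.0
{'clock': np.float64(2.825), 'eef_pos': array([530.465, 223.533, 229.884]), 'tcp_rot': array([3.141, 0.004, 0.388]), 'qpos': array([ 0.396,  0.28 ,  1.74 , -0.   ,  1.125,  1.579]), 'contact_force': array([ 0.582,  0.545, -0.085])}
[ 278  165   72   77 4276] [313.6 204. ] world [533.3 228.9 158. ] tool dx,dy 4.6 -3.9
[ 328  271   54   60 2403] [355.  302.3] world [469.1 167.5 158. ] tool dx,dy -78.0 28.7
cam [600.7 252.6 372.2] f 314.2935508723951
[ 278  165   72   77 4276]
(np.int32(278), np.float64(203.5)) [526.4 253.3 163. ]
(np.int32(349), np.float64(203.5)) [545.3 206.9 163. ]
(np.float64(314.0), np.float64(241.5)) [508.7 218.8 163. ]
(np.float64(314.0), np.int32(165)) [561.5 240.1 163. ]
```

View pics/w3.png

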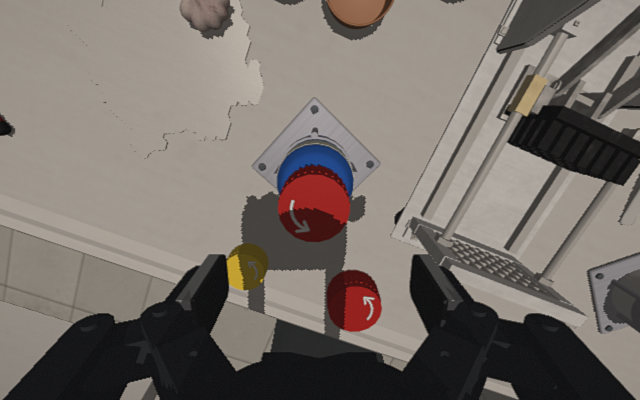

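The closer view shows the cap at (314,204), 72 px wide. Its near rim and side edges both put the centre at (532.8, 228.7), against (532.3, 228.1) before. The fingers and the descent path are clear. I'll make the small correction and go down round the cap.

```bash
python3 -m creep '[{"x":4.1,"y":-3.9,"z":0,"rx":0,"ry":0,"rz":0,"hand":85},{"x":0,"y":0,"z":25,"rx":0,"ry":0,"rz":0,"hand":85},{"x":0,"y":0,"z":25,"rx":0,"ry":0,"rz":0,"hand":85},{"x":0,"y":0,"z":25,"rx":0,"ry":0,"rz":0,"hand":85},{"x":0,"y":0,"z":20,"rx":0,"ry":0,"rz":0,"hand":85},{"x":0,"y":0,"z":9,"rx":0,"ry":0,"rz":0,"hand":85},{"x":0,"y":0,"z":0,"rx":0,"ry":0,"rz":0,"hand":85},{"x":0,"y":0,"z":0,"rx":0,"ry":0,"rz":0,"hand":85}]' 60
```

```text
clock: 3.88
eef_pos: [534.8, 230.6, 128.4]
tcp_rot: [-3.142, -0.002, 0.389]
contact_force: [1.0, -0.3, -0.5]
opening: 1.0
grasp_force: 0.0
```

```bash
python3 -m creep '[{"x":-2.2,"y":0.8,"z":2,"rx":0,"ry":0,"rz":0,"hand":85},{"x":0,"y":0,"z":0,"rx":0,"ry":0,"rz":0,"hand":56},{"x":0,"y":0,"z":0,"rx":0,"ry":0,"rz":0,"hand":56},{"x":0,"y":0,"z":0,"rx":0,"ry":0,"rz":0,"hand":56},{"x":0,"y":0,"z":0,"rx":0,"ry":0,"rz":0,"hand":56}]' 60; python3 look.py w4
```

```text
clock: 4.5
eef_pos: [532.4, 228.7, 125.3]
tcp_rot: [3.142, -0.0, 0.389]
contact_force: [0.2, -0.5, 0.3]
opening: 0.654
grasp_force: 0.0
{'clock': np.float64(4.5), 'eef_pos': array([532.396, 228.68 , 125.32 ]), 'tcp_rot': array([ 3.142, -0.   ,  0.389]), 'qpos': array([ 0.403,  0.405,  1.823, -0.   ,  0.914,  1.585]), 'contact_force': array([ 0.153, -0.52 ,  0.251])}
[  255   219   134   144 14295] [321.9 291.3] world [534.9 228.7 158. ] tool dx,dy 2.3 0.9
cam [602.1 257.7 267.9] f 314.2935508723951
```

View pics/w4.png

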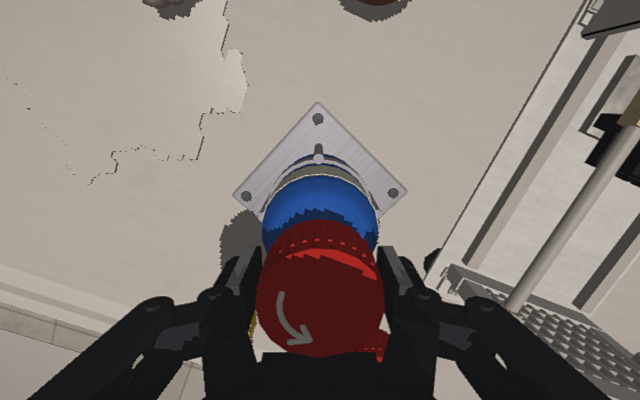

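The cap sits between the pads. Its disc spans columns 257–385, and the pads are at about 258 and 383. I'll close now.

```bash
python3 -m creep '[{"x":0,"y":0,"z":0,"rx":0,"ry":0,"rz":0,"hand":48},{"x":0,"y":0,"z":0,"rx":0,"ry":0,"rz":0,"hand":40},{"x":0,"y":0,"z":0,"rx":0,"ry":0,"rz":0,"hand":40},{"x":0,"y":0,"z":0,"rx":0,"ry":0,"rz":0,"hand":40}]' 70
```

```text
clock: 5.05
eef_pos: [532.4, 228.6, 125.4]
tcp_rot: [3.142, -0.0, 0.389]
contact_force: [-1.1, -0.9, 5.2]
opening: 0.588
grasp_force: 71.6
```

```bash
python3 -m creep '[{"x":0,"y":0,"z":3.5,"rx":0,"ry":0,"rz":0,"hand":40},{"x":0,"y":0,"z":2.5,"rx":0,"ry":0,"rz":0,"hand":40},{"x":0,"y":0,"z":0,"rx":0,"ry":0,"rz":0,"hand":40},{"x":0,"y":0,"z":0,"rx":0,"ry":0,"rz":0,"hand":40}]' 70; python3 look.py w5
```

```text
clock: 5.55
eef_pos: [532.5, 228.7, 119.7]
tcp_rot: [-3.142, -0.0, 0.389]
contact_force: [-2.6, -1.9, 8.9]
opening: 0.59
grasp_force: 71.9
{'clock': np.float64(5.55), 'eef_pos': array([532.491, 228.706, 119.725]), 'tcp_rot': array([-3.142, -0.   ,  0.389]), 'qpos': array([0.403, 0.412, 1.827, 0.   , 0.902, 1.585]), 'contact_force': array([-2.566, -1.878,  8.857])}
[  255   219   128   139 14117] [320.4 290.4] world [538.5 230.8 158. ] tool dx,dy 6.4 0.3
cam [602.2 257.7 262.4] f 314.2935508723951
```

8.9 N matches the spring pressed about 5.7 mm. I'll press 0.8 mm further and twist anticlockwise, which is −rz in the tool frame.

```bash
python3 -m creep '[{"x":0,"y":0,"z":0.8,"rx":0,"ry":0,"rz":0,"hand":40},{"x":0,"y":0,"z":0,"rx":0,"ry":0,"rz":-0.1,"hand":40},{"x":0,"y":0,"z":0,"rx":0,"ry":0,"rz":-0.1,"hand":40},{"x":0,"y":0,"z":0,"rx":0,"ry":0,"rz":-0.1,"hand":40},{"x":0,"y":0,"z":0,"rx":0,"ry":0,"rz":-0.1,"hand":40},{"x":0,"y":0,"z":0,"rx":0,"ry":0,"rz":0,"hand":40}]' 70; python3 look.py w6 | head -1; python3 -c "from rig import *;print(sense()['wrist_torque'])"
```

```text
clock: 6.35
eef_pos: [533.3, 229.3, 119.3]
tcp_rot: [3.141, -0.002, 0.79]
contact_force: [-0.7, 1.1, 9.3]
opening: 0.587
grasp_force: 72.0
{'clock': np.float64(6.35), 'eef_pos': array([533.32 , 229.256, 119.341]), 'tcp_rot': array([ 3.141e+00, -2.000e-03,  7.900e-01]), 'qpos': array([0.403, 0.413, 1.826, 0.   , 0.9  , 1.184]), 'contact_force': array([-0.653,  1.058,  9.336])}
[-0.03778848  0.09166544  0.08222245]
```

The wrist torque is only 0.08 N m, so the cap is turning with the fingers and not slipping. I'll continue to about 75°.

```bash
python3 -m creep '[{"x":0,"y":0,"z":0,"rx":0,"ry":0,"rz":-0.13,"hand":40},{"x":0,"y":0,"z":0,"rx":0,"ry":0,"rz":-0.13,"hand":40},{"x":0,"y":0,"z":0,"rx":0,"ry":0,"rz":-0.13,"hand":40},{"x":0,"y":0,"z":0,"rx":0,"ry":0,"rz":-0.13,"hand":40},{"x":0,"y":0,"z":0,"rx":0,"ry":0,"rz":-0.13,"hand":40},{"x":0,"y":0,"z":0,"rx":0,"ry":0,"rz":-0.13,"hand":40},{"x":0,"y":0,"z":0,"rx":0,"ry":0,"rz":-0.12,"hand":40},{"x":0,"y":0,"z":0,"rx":0,"ry":0,"rz":0,"hand":40},{"x":0,"y":0,"z":0,"rx":0,"ry":0,"rz":0,"hand":40}]' 70; python3 look.py w7 | head -1; python3 -c "from rig import *;print(sense()['wrist_torque'])"
```

```text
clock: 7.52
eef_pos: [533.1, 229.3, 119.3]
tcp_rot: [3.14, -0.001, 1.689]
contact_force: [-1.6, 0.9, 9.2]
opening: 0.588
grasp_force: 72.0
{'clock': np.float64(7.525), 'eef_pos': array([533.123, 229.307, 119.309]), 'tcp_rot': array([ 3.140e+00, -1.000e-03,  1.689e+00]), 'qpos': array([4.030e-01, 4.130e-01, 1.826e+00, 1.000e-03, 9.000e-01, 2.850e-01]), 'contact_force': array([-1.641,  0.884,  9.166])}
[0.10055483 0.17802788 0.07344432]
```

View pics/w7.png

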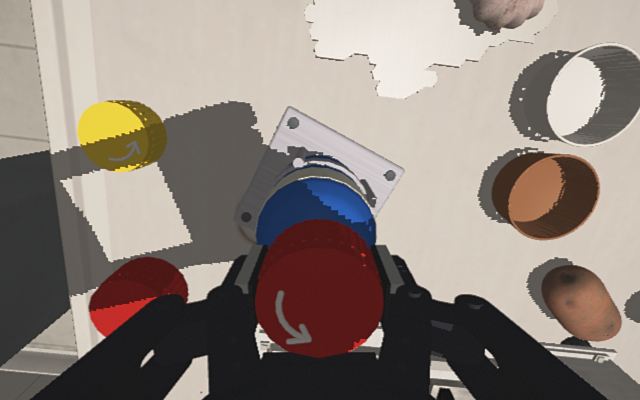

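The arrow still sits at the same place in the wrist image, (290,320), while the foot has turned by about 75°. So the cap turned with the gripper. I'll lift it straight up, slowly at first, about 87 mm from its pressed height.

```bash
python3 -m creep '[{"x":0,"y":0,"z":-4,"rx":0,"ry":0,"rz":0,"hand":40},{"x":0,"y":0,"z":-6,"rx":0,"ry":0,"rz":0,"hand":40},{"x":0,"y":0,"z":-8,"rx":0,"ry":0,"rz":0,"hand":40},{"x":0,"y":0,"z":-8,"rx":0,"ry":0,"rz":0,"hand":40},{"x":0,"y":0,"z":-10,"rx":0,"ry":0,"rz":0,"hand":40},{"x":0,"y":0,"z":-10,"rx":0,"ry":0,"rz":0,"hand":40},{"x":0,"y":0,"z":-12,"rx":0,"ry":0,"rz":0,"hand":40},{"x":0,"y":0,"z":-12,"rx":0,"ry":0,"rz":0,"hand":40},{"x":0,"y":0,"z":-10,"rx":0,"ry":0,"rz":0,"hand":40},{"x":0,"y":0,"z":-6,"rx":0,"ry":0,"rz":0,"hand":40},{"x":0,"y":0,"z":0,"rx":0,"ry":0,"rz":0,"hand":40},{"x":0,"y":0,"z":0,"rx":0,"ry":0,"rz":0,"hand":40},{"x":0,"y":0,"z":0,"rx":0,"ry":0,"rz":0,"hand":40},{"x":0,"y":0,"z":0,"rx":0,"ry":0,"rz":0,"hand":40}]' 70; python3 - <<'E'
from h import *
s=cv2.resize(grab_frame("side")[150:330,230:430,::-1],(400,360),interpolation=2);w=cv2.resize(grab_frame("wrist")[:,:,::-1],(400,250))
cv2.imwrite("pics/end.png",np.hstack([s,np.vstack([w,np.zeros((110,400,3),np.uint8)])]))
E
```

```text
clock: 9.32
eef_pos: [532.2, 228.6, 204.2]
tcp_rot: [-3.141, 0.0, 1.689]
contact_force: [-0.8, -0.2, -0.0]
opening: 0.586
grasp_force: 72.4
```

View pics/end.png

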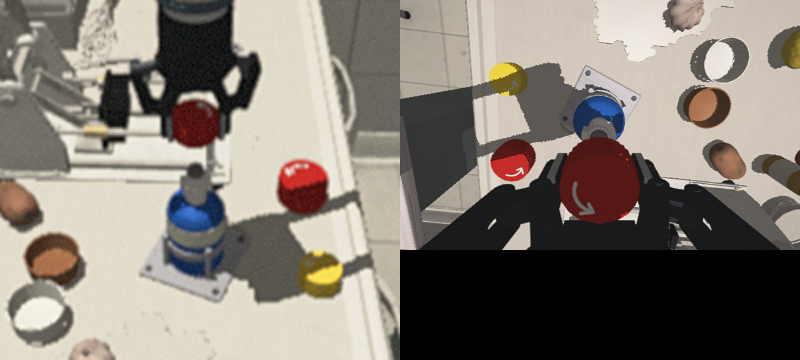

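The side view shows the cap in the gripper at (195,122), level and above the bare neck at (195,183). The bystanders haven't moved.

```bash
python3 -c "from rig import *;print(sign_off())"
```

```text
the job is handed in; nothing more can be done
None
```

The cleaner bottle is open: I pressed the red cap, twisted it about 75° anticlockwise and lifted it off, and the gripper is holding it level about 8 cm above where it sat; the job is handed in at about 9.4 s, but no verdict was returned.

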